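# Shut the weights cabinet and find the socket for its lock bolt

## Robot

A 7-joint arm with a two-finger parallel gripper is mounted at the origin on the work surface. World frame = base frame: x ahead of the robot, y to its left, z up, the work surface at z = 0. Lengths are in m, angles in rad, forces in N, time in s.
With the tool pointing down it reaches from about 0.425 to 0.875 m from the base axis. Payload 4.7 kg.
Tool frame: the origin (TCP) lies at the very end of the fingers, on their centre line; the grasp point (between the pads) lies behind it (ctrl.tcp_to_grasp is the z of the grasp point in the tool frame, in m); z points along the fingers, y is the line along which they close (so a half turn about z gives the same grasp; the last joint's range is limited). The gripper opens to 87 mm and grips with 3 to 60 N. Pads are 19 mm wide; open, the fingers measure 117 mm over their backs; the gripper's body (75 mm by 190 mm) begins 51 mm behind the grasp point.
Start: joints at [-1.272, 0.321, -0.07, 1.45, 0.023, 1.371, -0.057], TCP at [0.183, 0.624, 0.223] pointing down, gripper open.
Joint ranges: [-2.86, 2.86], [-0.3, 2.09], [-1.38, 1.24], [0.06, 2.45], [-1.56, 4.7], [0.09, 2.05], [-2.69, 2.69]. Speed limits (rad/s): [2.57, 2.57, 3.14, 3.14, 3.14, 3.14, 3.14].

## Interface

Orientations are given as a rotation vector (axis times angle).
In Python, from bench import ctrl gives the robot as it stands.
- The arm moves only by the tool step_arm, never from a script. Its argument "targets" is a list of rows, each a list of 7 numbers: the shift along the world's x, y, z in cm, then the turn, a rotation vector about the world's x, y, z in degrees, then the opening, from 0 (shut) to 1 (fully open). A call has exactly 5 rows; each row shifts and turns the commanded pose from where the row before left it; what a row does not reach is not made up. A row lasts 1/12 s, in which the tool goes at most 41.7 mm and 7.16 degrees, less where a joint would pass 70% of its speed; a pose out of reach is approached as far as the arm can. A call with a gripper value outside its range is refused whole. The fingers move at their own pace and stop on an object; "force" is the grip in N (left out, the last holds). Time passes only in rows, so rows that do not move let the fingers close, or fill a call up. It gives the time, the measured TCP pose, the force, the opening and the grip force at its end, in the units of the state.
- ctrl.get_state(): the state, without advancing time (a new reading comes with each control period).
- ctrl.get_image(name): name is "scene" or "top"; returns (picture, depth): 420x560x3 uint8, red, green, blue; 420x560 float32, m along the optical axis (not along the pixel's ray), 0 where there is no reading.
- ctrl.camera_params(name): a dict with "intrinsics" (3x3 intrinsics, pixels), "rvec" (rotation vector, rad) and "tvec" (3), from world to camera coordinates, as OpenCV has them. Camera axes: x right, y down, z forward; pixel columns grow to the right and rows downward; lengths in m; the calibration is good to about 2 mm. A picture is of the moment at which its call begins. camera_params takes no time and is no camera call.
- ctrl.close_job(): hands the job in; it is judged then, once.
The state is a dict: "time": time; "joint_positions": joint angles; "qd": joint speeds; "joint_torque": joint torques, N m; "position": TCP position; "tool_rot": TCP orientation; "ft_force": force on the tool from outside, world axes, zero at the start; "torque": the same for the moment, N m; "grip_width": opening from 0.0 (shut) to 1.0 (fully open); "grip_force": force on a finger pad.
Only numpy, scipy, OpenCV 4.12 (cv2) and the standard library are available. Lean on these libraries where they do the work, as an engineer would, in place of code of your own. Each camera call takes 0.05 s, during which the arm holds its last target. There are 200 camera calls.

## Task

Push the door of the weights cabinet shut until it seats on its catch. Then find, among the three sockets, the one that fits the hexagon lock bolt on the boss of the cabinet's lid - not too small to go on, not so large that it sits loose - and put it squarely on that bolt, fully down onto the boss; sockets that do not fit go back standing upright on the bench. Finish while still gripping the fitting socket, seated on the lock bolt, with the door still shut, and leave the other things on the bench where they are.

Things in the scene. Friction and masses are not known exactly. Their poses are not given: they have to be found in the camera images.
- cabinet: low cream steel cabinet fixed on the bench, 240 (its x) x 200 (its y) x 120 mm tall; origin at the centre of its underside; the door is on its -y side (the side that looks to the robot's right), the lock bolt on its lid
- lock (a point): centre of the round 50 mm steel boss on the cabinet's lid, at the boss's upper face (124 mm above the bench), near the free edge of the door: whichever bolt stands here is the lock bolt
- door (a joint): angle of the side door: 0 = shut at its stop, grows as it opens (up to 1.2); upright hinge at the robot's end, free edge swings out to the cabinet's -y. Flat panel, 170 mm hinge to free edge, 12 mm thick, 10 to 105 mm above the bench. Gently pushed it rests at about 0.08 rad on a spring-ball catch; about 9 N at the free edge snaps it to 0, where it stays
- door_hinge (a point): point on the door's hinge axis, in the mid-plane of the panel, at its top edge (105 mm above the bench)
- door_edge (a point): middle of the door's free edge, mid-plane of the panel, at its top edge; 170 mm from door_hinge. The outer face is smooth above 65 mm height; below that a small black pull stands 15 mm out, 25 mm from the free edge
- bolt_a: dark steel hexagon bolt head, fixed, upright, 14 mm tall, last 3 mm chamfered; origin: centre of its underside; a corner of the hexagon on its +x. One of three, 18, 24 and 30 mm across flats: one stands on the lock boss, two are spares parked on the back of the lid. Which size this one is is not told and the places change: look, or try sockets
- bolt_b: dark steel hexagon bolt head, fixed, upright, 14 mm tall, last 3 mm chamfered; origin: centre of its underside; a corner of the hexagon on its +x. One of three, 18, 24 and 30 mm across flats: one stands on the lock boss, two are spares parked on the back of the lid. Which size this one is is not told and the places change: look, or try sockets
- bolt_c: dark steel hexagon bolt head, fixed, upright, 14 mm tall, last 3 mm chamfered; origin: centre of its underside; a corner of the hexagon on its +x. One of three, 18, 24 and 30 mm across flats: one stands on the lock boss, two are spares parked on the back of the lid. Which size this one is is not told and the places change: look, or try sockets
- socket_small: small steel socket, loose, 0.14 kg, mouth down: round, 30 mm outside, hexagonal mouth 20 mm across flats, 20 mm deep (for the 18 mm bolt). Tapers above 26 mm to a square dark adapter to grip, 22 x 22 mm, 32 to 62 mm high, sides along its x, y. Origin: centre of the mouth rim; a mouth corner on +x. Seated, origin level with the bolt's origin; if too small it stops 10 to 14 mm higher
- socket_medium: medium steel socket, loose, 0.19 kg, mouth down: round, 37 mm outside, hexagonal mouth 26 mm across flats, 20 mm deep (for the 24 mm bolt). Tapers above 26 mm to a square dark adapter to grip, 22 x 22 mm, 32 to 62 mm high, sides along its x, y. Origin: centre of the mouth rim; a mouth corner on +x. Seated, origin level with the bolt's origin; if too small it stops 10 to 14 mm higher
- socket_large: large steel socket, loose, 0.25 kg, mouth down: round, 44 mm outside, hexagonal mouth 32 mm across flats, 20 mm deep (for the 30 mm bolt). Tapers above 26 mm to a square dark adapter to grip, 22 x 22 mm, 32 to 62 mm high, sides along its x, y. Origin: centre of the mouth rim; a mouth corner on +x. Seated, origin level with the bolt's origin; if too small it stops 10 to 14 mm higher
- block_thick: round steel hardness test block, 64 mm across, 16 mm tall; bystander, loose; origin at the centre of its underside
- block_thin: round steel hardness test block, 56 mm across, 10 mm tall; bystander, loose; origin at the centre of its underside
- specimen: dark square steel bar, 90 x 22 x 22 mm, lying along its x; bystander, loose; origin at the centre of its underside
- spanner: steel open-ended spanner lying flat; bystander, loose; its handle points to its -x
- oil: white plastic oil bottle with black cap, 48 mm across, 120 mm tall; bystander, loose; origin at the centre of its underside
- indenter_case: dark wooden case, 100 x 70 x 30 mm; bystander, loose; origin at the centre of its underside

How it is judged:
On the way, in this order (a step that is already met when the one before it is completed fails the run):
1. the door is shut on its catch (within 0.025 rad of its stop) (value of joint door below 0.025 rad), for 0.2 s.
2. the fitting socket is fully down on the lock bolt (((horizontal distance between bolt_a and lock below 0.01 m and horizontal distance between socket_medium and bolt_a below 0.003 m and z of socket_medium in the frame of bolt_a between -0.003 and 0.004 m and angle between socket_medium's own z axis and vertical below 0.06 rad) or (horizontal distance between bolt_b and lock below 0.01 m and horizontal distance between socket_small and bolt_b below 0.003 m and z of socket_small in the frame of bolt_b between -0.003 and 0.004 m and angle between socket_small's own z axis and vertical below 0.06 rad) or (horizontal distance between bolt_c and lock below 0.01 m and horizontal distance between socket_large and bolt_c below 0.003 m and z of socket_large in the frame of bolt_c between -0.003 and 0.004 m and angle between socket_large's own z axis and vertical below 0.06 rad))), for 0.2 s.
At the end, for the whole second after the job is handed in: Door within 0.025 rad of shut; the matching socket on the bolt at the lock boss: centred within 3 mm, upright within 0.06 rad, rim within 4 mm of the boss, gripped by the fingers (over 4 N); the two other sockets upright within 0.1 rad on the bench, at rest (value of joint door below 0.025 rad and ((horizontal distance between bolt_a and lock below 0.01 m and horizontal distance between socket_medium and bolt_a below 0.003 m and z of socket_medium in the frame of bolt_a between -0.003 and 0.004 m and angle between socket_medium's own z axis and vertical below 0.06 rad and contact force between socket_medium and the fingers above 4 N and angle between each of socket_small, socket_large's own z axis and vertical below 0.1 rad and height (world z) of socket_small between -0.006 and 0.006 m and linear speed of each of socket_small, socket_large below 0.02 m/s and height (world z) of socket_large between -0.006 and 0.006 m) or (horizontal distance between bolt_b and lock below 0.01 m and horizontal distance between socket_small and bolt_b below 0.003 m and z of socket_small in the frame of bolt_b between -0.003 and 0.004 m and angle between socket_small's own z axis and vertical below 0.06 rad and contact force between socket_small and the fingers above 4 N and angle between each of socket_medium, socket_large's own z axis and vertical below 0.1 rad and height (world z) of socket_medium between -0.006 and 0.006 m and linear speed of each of socket_medium, socket_large below 0.02 m/s and height (world z) of socket_large between -0.006 and 0.006 m) or (horizontal distance between bolt_c and lock below 0.01 m and horizontal distance between socket_large and bolt_c below 0.003 m and z of socket_large in the frame of bolt_c between -0.003 and 0.004 m and angle between socket_large's own z axis and vertical below 0.06 rad and contact force between socket_large and the fingers above 4 N and angle between each of socket_small, socket_medium's own z axis and vertical below 0.1 rad and height (world z) of socket_small between -0.006 and 0.006 m and linear speed of each of socket_small, socket_medium below 0.02 m/s and height (world z) of socket_medium between -0.006 and 0.006 m))); the arm keeps its last pose, push and grip.
It fails at once if a bystander is moved by more than 30 mm (distance of any of block_thick, block_thin, specimen, spanner, oil, indenter_case from where it was at the start of the episode above 0.03 m).
It also fails if it takes over 72 s, if anything falls off the work surface, if the arm or the gripper's body presses on something with over 40 N, if the wrist force passes 120 N, or if a joint passes its speed limit or range.

## Working session

There is one attempt and no reset: what is moved stays moved. The work goes in short steps, Python scripts to look and compute and a tool call to move; the robot and the scene stay as the last step left them, time stands still between calls to the robot, and variables do not carry over. Pictures are saved under pics/ and viewed, at most 10 in all, crops included, and the job is handed in when it is done.

Besides the shell and the picture viewer there is one more tool, called after "Request:" as name(argument=value, ...), one argument or row to a line, values as JSON. step_arm: Moves the arm, as the interface text tells. Its arguments: {"type":"object","properties":{"targets":{"type":"array"},"force":{"type":"number"}},"required":["targets"]}

```bash
ls; mkdir -p pics
cat > h.py <<'E'
import numpy as np, cv2
from bench import ctrl
def cam(n):
    p=ctrl.camera_params(n); R=cv2.Rodrigues(np.array(p["rvec"],float))[0]
    return np.array(p["intrinsics"],float),R,np.array(p["tvec"],float).ravel()
def grab(n,f):
    im,d=ctrl.get_image(n); cv2.imwrite("pics/%s.png"%f,im[:,:,::-1]); np.savez("pics/%s.npz"%f,im=im,d=d); return im,d
def cloud(n,d):
    K,R,t=cam(n); v,u=np.indices(d.shape); 
    P=np.stack([(u-K[0,2])/K[0,0]*d,(v-K[1,2])/K[1,1]*d,d],-1)
    return (P-t)@R
def ray(n,u,v,z):
    K,R,t=cam(n); c=-R.T@t; r=R.T@np.linalg.inv(K)@np.array([u,v,1.])
    return c+r*(z-c[2])/r[2]
def proj(n,P):
    K,R,t=cam(n); q=K@(R@np.array(P,float)+t); return q[:2]/q[2]
E
python3 - <<'E'
from h import *
for n in("scene","top"):
    im,d=grab(n,n+"0"); K,R,t=cam(n); print(n,K[0,0],-R.T@t,R[2])
s=ctrl.get_state(); print(s,ctrl.tcp_to_grasp)
E
```

```text
pics
scene 474.92628956474084 [1.31225394 0.16701338 0.68635707] [-0.76114617 -0.22247305 -0.60923087]
top 540.748989234187 [ 0.26244293 -0.03364834  1.39973298] [ 0.2130381  -0.00248664 -0.97704073]
{'time': 0.1, 'joint_positions': array([-1.27189245,  0.32176505, -0.07007387,  1.45152981,  0.02257651,
        1.37079642, -0.05691783]), 'qd': array([-0.00153156, -0.00219922,  0.001322  , -0.00132059,  0.00058473,
       -0.0010591 , -0.00025574]), 'joint_torque': array([-4.64417353e-04, -4.92566729e+01, -4.06073034e-01, -3.13399673e+01,
       -6.41439389e-02,  3.94294644e-02,  6.91258856e-05]), 'position': array([0.18253839, 0.62333746, 0.22157193]), 'tool_rot': array([-4.45842454e-01, -3.10962140e+00,  2.67587488e-03]), 'ft_force': array([ 0.04789259, -0.11046833,  0.13205493]), 'torque': array([-0.02301424,  0.03615682, -0.02090474]), 'grip_force': 0.0, 'grip_width': 1.0028333518933459} -0.0187
```

View pics/scene0.png

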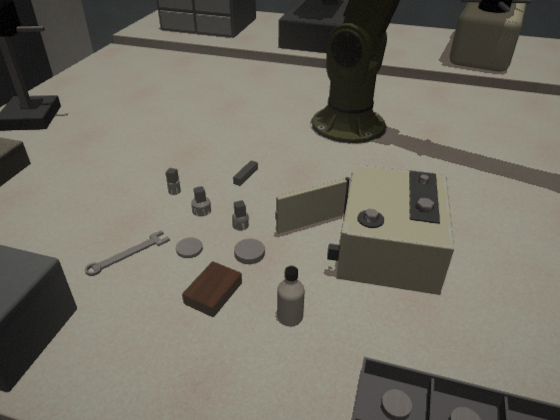

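View pics/top0.png

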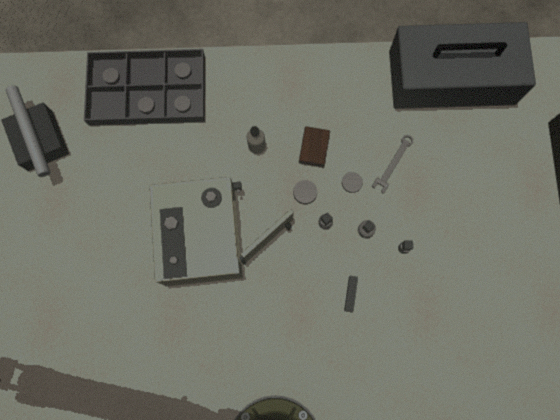

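The scene view shows the open door (275–348, 180–230), the lock boss at (371,217) and sockets at (173,181), (201,201) and (240,215). In the top view the boss is at (211,197), the spare bolts at (171,223) and (173,260), the sockets at (326,220), (367,228) and (406,245), and the door runs from (243,258) to (292,212).

```bash
cat > m.py <<'E'
from h import *
T=np.load("pics/top0.npz"); S=np.load("pics/scene0.npz")
def crop(im,u,v,w,h,f): 
    c=cv2.resize(im[v-h//2:v+h//2,u-w//2:u+w//2],(w*f,h*f),interpolation=cv2.INTER_CUBIC)
    return np.clip(c.astype(float)*1.8,0,255).astype(np.uint8)
a=crop(T["im"],195,230,100,75,4); b=crop(S["im"],395,200,100,75,4); c=crop(T["im"],366,230,100,75,4); d=crop(S["im"],207,197,100,75,4)
cv2.imwrite("pics/col.png",np.vstack([np.hstack([a,b]),np.hstack([c,d])])[:,:,::-1])
CT=cloud("top",T["d"]);CS=cloud("scene",S["d"])
for nm,C in(("top",CT),("scene",CS)):
    x,y,z=C[...,0],C[...,1],C[...,2]
    print(nm,"bench z",np.median(z[(abs(x-.5)<.2)&(abs(y+.2)<.1)]))
    # objects above 40mm-> components in cloud
    for lo,hi in((.045,.075),(.10,.118),(.120,.127),(.131,.15)):
        m=((z>lo)&(z<hi)&(x>.25)&(x<.9)&(abs(y)<.6)).astype(np.uint8)
        k,l,st,ce=cv2.connectedComponentsWithStats(m)
        for i in range(1,k):
            if st[i,4]>=12:
                q=C[l==i]; print((lo,hi),"px",ce[i].round(1),"n",st[i,4],"med",np.median(q,0).round(4),"min",q.min(0).round(3),"max",q.max(0).round(3))
E
python3 m.py
```

```text
top bench z 0.0007790462069025764
(0.045, 0.075) px [439.6  98.4] n 473 med [ 0.8581 -0.4657  0.0602] min [ 0.854 -0.599  0.045] max [ 0.9   -0.349  0.075]
(0.045, 0.075) px [ 47.2 132.3] n 798 med [0.7926 0.577  0.0598] min [0.729 0.537 0.045] max [0.885 0.6   0.075]
(0.045, 0.075) px [256.3 144.2] n 87 med [0.7446 0.0258 0.0641] min [0.738 0.005 0.046] max [0.761 0.05  0.075]
(0.045, 0.075) px [ 45.  174.6] n 19 med [0.6788 0.5694 0.0689] min [0.674 0.557 0.064] max [0.684 0.579 0.075]
(0.045, 0.075) px [236.1 188.2] n 67 med [0.6276 0.0801 0.0654] min [0.61  0.066 0.046] max [0.646 0.092 0.075]
(0.045, 0.075) px [326.2 218.2] n 90 med [ 0.5438 -0.147   0.0615] min [ 0.531 -0.162  0.046] max [ 0.56  -0.134  0.069]
(0.045, 0.075) px [271.2 236.6] n 149 med [ 0.5076 -0.0118  0.0603] min [ 0.439 -0.061  0.045] max [0.552 0.067 0.074]
(0.045, 0.075) px [368.3 225.9] n 86 med [ 0.5203 -0.2526  0.0608] min [ 0.508 -0.268  0.046] max [ 0.536 -0.24   0.069]
(0.045, 0.075) px [407.6 244.6] n 94 med [ 0.47   -0.348   0.0612] min [ 0.459 -0.359  0.046] max [ 0.483 -0.338  0.07 ]
(0.045, 0.075
[... 8610 characters left out ...]
max [0.641 0.191 0.122]
(0.12, 0.127) px [402.6 238.2] n 13 med [0.6319 0.1992 0.1206] min [0.623 0.196 0.12 ] max [0.638 0.203 0.121]
(0.12, 0.127) px [ 51.2 268. ] n 77 med [ 0.8824 -0.3514  0.1241] min [ 0.862 -0.355  0.12 ] max [ 0.899 -0.349  0.127]
(0.12, 0.127) px [290.9 270.5] n 28 med [0.7692 0.029  0.1205] min [0.761 0.019 0.12 ] max [0.777 0.038 0.122]
(0.131, 0.15) px [423.7 177.2] n 54 med [0.4445 0.2233 0.1366] min [0.433 0.214 0.131] max [0.453 0.233 0.139]
(0.131, 0.15) px [425.  203.1] n 159 med [0.5357 0.2305 0.1369] min [0.517 0.214 0.131] max [0.548 0.248 0.14 ]
(0.131, 0.15) px [371.  213.4] n 116 med [0.5981 0.1356 0.1367] min [0.584 0.122 0.131] max [0.608 0.149 0.14 ]
```

View pics/col.png

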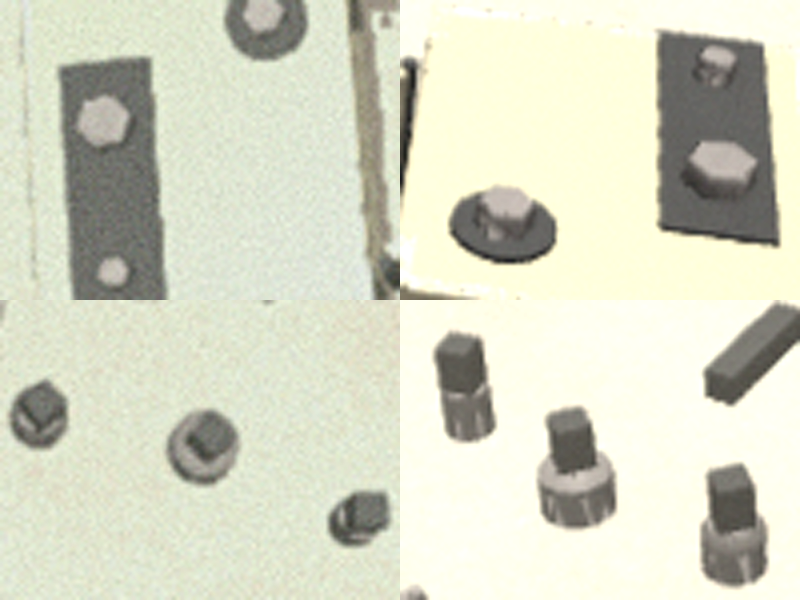

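Judging by the top-face sizes, the lock bolt is the medium one (24 mm): the bolt pixel counts are 88 against 54 and 140. The sockets at top (326,220), (367,228) and (406,245) look medium, large and small. Next I'll refine the poses from both views.

```bash
cat > m2.py <<'E'
from h import *
D={n:np.load("pics/%s0.npz"%n) for n in("top","scene")}
for n in D:
    im,d=D[n]["im"],D[n]["d"]; C=cloud(n,d); z=C[...,2]; g=cv2.cvtColor(im,cv2.COLOR_RGB2GRAY).astype(int)
    v,u=np.indices(z.shape)
    def ctr(m,h):
        m=m.astype(np.uint8); k,l,st,ce=cv2.connectedComponentsWithStats(m); i=1+np.argmax(st[1:,4])
        pts=np.argwhere(l==i)[:,::-1]; P=np.array([ray(n,a,b,h) for a,b in pts])[:,:2]
        r=cv2.minAreaRect((P*1000).astype(np.float32)); return len(P),P.mean(0).round(4),r
    lock=(210.5,196.5) if n=="top" else (371,215)
    b=(np.hypot(u-lock[0],v-lock[1])<9)&(z>.1345)&(z<.142)
    print(n,"lock bolt",ctr(b,.138)[:2])
    b=(np.hypot(u-lock[0],v-lock[1])<9); print("  gray",g[b].min(),np.median(g[b]),g[b].max())
    b&=g>(g[b].min()+g[b].max())/2; print("   bright",ctr(b,.138))
    for nm,p in {"med":((326,219),(239.5,209)),"large":((367.5,227),(200,196)),"small":((407,245),(172,177))}.items():
        p=p[n!="top"]; w=(abs(u-p[0])<11)&(abs(v-p[1])<(11 if n=="top" else 16))
        print(" ",nm,"top>57:",ctr(w&(z>.056)&(z<.07),.062))
        low=w&(z>.005)&(z<.03); q=C[low]; print("    body n",low.sum(),"circle",cv2.minEnclosingCircle((q[:,:2]*1000).astype(np.float32)))
    # door top
    m=(z>.101)&(z<.108)&(C[...,0]>.4)&(C[...,0]<.6)&(C[...,1]<.068)&(C[...,1]>-.1)
    q=C[m]; print("door",ctr(m,.105),q.min(0).round(3),q.max(0).round(3),cv2.minAreaRect((q[:,:2]*1000).astype(np.float32)))
    # cabinet lid
    m=(z>.116)&(z<.15)&(C[...,0]>.37)&(C[...,0]<.67)&(C[...,1]>.05)&(C[...,1]<.32)
    q=C[m]; print("lid",cv2.minAreaRect((q[:,:2]*1000).astype(np.float32)))
E
python3 m2.py
```

```text
top lock bolt (68, array([0.5908, 0.1348]))
  gray 48 65.0 112
   bright (70, array([0.5917, 0.1356]), ((591.7456665039062, 135.11883544921875), (21.052167892456055, 22.10125160217285), 9.952095985412598))
  med top>57: (77, array([ 0.5447, -0.1482]), ((544.65771484375, -148.13714599609375), (21.86586570739746, 22.882247924804688), 35.743492126464844))
    body n 70 circle ((552.3150024414062, -148.7548828125), 31.598590850830078)
  large top>57: (72, array([ 0.5212, -0.2538]), ((521.3245849609375, -253.0397491455078), (21.37609100341797, 21.92586326599121), 41.603294372558594))
    body n 106 circle ((528.3828125, -259.36279296875), 39.24551010131836)
  small top>57: (79, array([ 0.4707, -0.3489]), ((470.29241943359375, -348.5453186035156), (19.988998413085938, 22.909414291381836), 85.5328598022461))
    body n 51 circle ((474.5167236328125, -359.1216735839844), 30.264909744262695)
door (293, array([0.5001, 0.0049]), ((500.20062255859375, 4.826171875), (12.706859588623047, 171.02713012695312), 41.104007720947266)) [ 0.44  -0.063  0.101] [0.56  0.066 0.108] ((500.59295654296875, 4.86
[... 786 characters left out ...]
179 circle ((526.4603271484375, -252.99111938476562), 22.111114501953125)
  small top>57: (63, array([ 0.4775, -0.3471]), ((477.8374328613281, -347.485107421875), (25.902132034301758, 26.02208709716797), 17.131757736206055))
    body n 104 circle ((476.5235900878906, -348.58685302734375), 15.24506950378418)
door (336, array([0.5098, 0.0013]), ((506.2173156738281, 6.731941223144531), (18.409868240356445, 175.2530517578125), 41.651947021484375)) [ 0.441 -0.063  0.101] [0.564 0.068 0.108] ((502.8284912109375, 5.886436462402344), (15.626546859741211, 174.84291076660156), 40.932369232177734)
lid ((520.2853393554688, 179.80718994140625), (245.74282836914062, 200.05157470703125), 4.469573020935059)
```

Request:
step_arm(
  targets=[
    [4,-3,0,0,0,0,0],
    [4,-3,0,0,0,0,0],
    [4,-3,0,0,0,0,0],
    [4,-3,0,0,0,0,0],
    [4,-3,0,0,0,0,0],
  ],
  force=20,
)

```text
time: 0.52
position: [0.3505, 0.4972, 0.2222]
tool_rot: [-0.445, -3.11, 0.001]
ft_force: [0.6, 1.1, 0.6]
grip_width: 0.705
grip_force: 0.0
```

Request:
step_arm(
  targets=[
    [2.2,-3.5,0,0,0,-6,0],
    [2.2,-3.5,0,0,0,-6,0],
    [2.2,-3.5,0,0,0,-6,0],
    [2.2,-3.5,0,0,0,-6,0],
    [2.2,-3.5,0,0,0,-6,0],
  ],
)

```text
time: 0.93
position: [0.4599, 0.3218, 0.2223]
tool_rot: [-1.243, -2.885, 0.0]
ft_force: [0.1, 0.6, 0.4]
grip_width: 0.323
grip_force: 0.0
```

Request:
step_arm(
  targets=[
    [0.6,-4,0,0,0,-6,0],
    [0.6,-4,0,0,0,-2,0],
    [0.6,-4,0,0,0,0,0],
    [0.6,-4,0,0,0,0,0],
    [0.6,-4,0,0,0,0,0],
  ],
)

```text
time: 1.35
position: [0.489, 0.1218, 0.2223]
tool_rot: [-1.434, -2.795, 0.0]
ft_force: [0.8, 0.4, 0.3]
grip_width: 0.017
grip_force: 0.0
```

Request:
step_arm(
  targets=[
    [0,-4,0,0,0,0,0],
    [0,-4,0,0,0,0,0],
    [0,-4,0,0,0,0,0],
    [0,-4,0,0,0,0,0],
    [0,-3,0,0,0,0,0],
  ],
)

```text
time: 1.77
position: [0.4884, -0.0701, 0.2225]
tool_rot: [1.438, 2.793, -0.001]
ft_force: [0.5, 0.2, -0.2]
grip_width: 0.006
grip_force: 0.0
```

Request:
step_arm(
  targets=[
    [0,0,-3.5,0,0,0,0],
    [0,0,-3.5,0,0,0,0],
    [0,0,-3.5,0,0,0,0],
    [0,0,-2.2,0,0,0,0],
    [0,0,-1,0,0,0,0],
  ],
)

```text
time: 2.18
position: [0.4864, -0.0661, 0.082]
tool_rot: [-1.432, -2.79, 0.005]
ft_force: [-0.4, -0.5, -0.0]
grip_width: 0.004
grip_force: 0.0
```

Request:
step_arm(
  targets=[
    [1,0.6,0,0,0,0,0],
    [1,0.6,0,0,0,0,0],
    [1,0.7,0,0,0,0,0],
    [0.9,0.8,0,0,0,0,0],
    [0.9,0.8,0,0,0,0,0],
  ],
)

```text
time: 2.6
position: [0.5397, -0.03, 0.087]
tool_rot: [1.432, 2.794, 0.002]
ft_force: [-0.7, -0.3, 0.7]
grip_width: 0.003
grip_force: 0.5
```

Request:
step_arm(
  targets=[
    [0.9,0.8,0,0,0,0,0],
    [0.8,0.9,0,0,0,0,0],
    [0.6,1.0,0,0,0,0,0],
    [0.6,1.0,0,0,0,0,0],
    [0.6,1.0,0,0,0,0,0],
  ],
)

```text
time: 3.02
position: [0.5726, 0.017, 0.0854]
tool_rot: [-1.433, -2.795, 0.0]
ft_force: [-0.2, -1.3, 0.2]
grip_width: 0.005
grip_force: 0.4
```

Request:
step_arm(
  targets=[
    [0.5,1.0,0,0,0,0,0],
    [0.3,1.0,0,0,0,0,0],
    [0.2,0.8,0,0,0,0,0],
    [0.1,0.6,0,0,0,0,0],
    [0.1,0.6,0,0,0,0,0],
  ],
)

```text
time: 3.43
position: [0.5833, 0.0506, 0.0855]
tool_rot: [1.435, 2.793, -0.013]
ft_force: [-5.4, -18.1, 4.1]
grip_width: 0.004
grip_force: 9.0
```

Request:
step_arm(
  targets=[
    [0,0.2,0,0,0,0,0],
    [0,0.2,0,0,0,0,0],
    [0,0.1,0,0,0,0,0],
    [0,0,0,0,0,0,0],
    [0,0,0,0,0,0,0],
  ],
)

```text
time: 3.85
position: [0.5832, 0.0507, 0.0855]
tool_rot: [1.442, 2.788, -0.018]
ft_force: [-4.5, -16.6, 4.0]
grip_width: 0.004
grip_force: 8.2
```

```bash
cat > door.py <<'E'
from h import *
import sys
k=sys.argv[1]
im,d=grab("top","topd"+k); C=cloud("top",d); z=C[...,2]
m=(z>.1)&(z<.110)&(C[...,0]>.4)&(C[...,0]<.64)&(C[...,1]<.105)&(C[...,1]>-.1)
q=C[m]
h=np.array([.4445,.069]); a=np.deg2rad(4.44); e=np.array([np.cos(a),np.sin(a)]); nn=np.array([e[1],-e[0]])
s=(q[:,:2]-h)@e; o=(q[:,:2]-h)@nn
for lo in np.arange(0,.17,.02):
    w=(s>lo)&(s<lo+.02); print(round(lo,2),w.sum(),np.percentile(o[w],[10,50,90]).round(4) if w.sum() else "")
E
python3 door.py 1
```

```text
0.0 0 
0.02 0 
0.04 0 
0.06 0 
0.08 0 
0.1 0 
0.12 0 
0.14 0 
0.16 0
```

Run:
```python
from h import *
im,d=grab("scene","scd1"); t=np.load("pics/topd1.npz")["im"]
f=lambda c:np.clip(cv2.resize(c,(400,400),interpolation=cv2.INTER_CUBIC)*1.8,0,255).astype(np.uint8)
cv2.imwrite("pics/c2.png",np.hstack([f(t[160:300,140:280]),f(im[140:280,260:400])])[:,:,::-1])
print(ctrl.get_state()["joint_positions"])
```

```text
[-0.56955156  0.31555455  0.50810181  1.78946016 -0.15935914  1.08330062
  0.6092447 ]
```

View pics/c2.png

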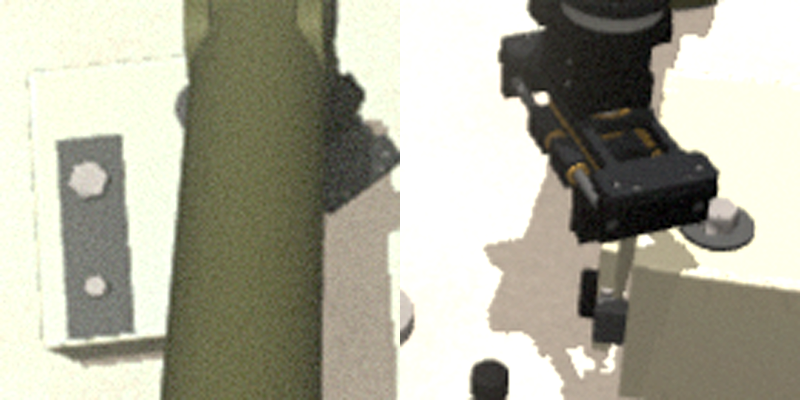

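The gripper hides the door's edge, so I'll back off and look.

Request:
step_arm(
  targets=[
    [0,-1.5,0,0,0,0,0],
    [-1,-3.5,0,0,0,0,0],
    [-1,-3.5,0,0,0,0,0],
    [-1,-3.5,0,0,0,0,0],
    [-1,-3,1,0,0,0,0],
  ],
)

```text
time: 4.37
position: [0.5423, -0.0912, 0.0943]
tool_rot: [-1.435, -2.793, 0.002]
ft_force: [0.8, -0.2, 0.0]
grip_width: 0.007
grip_force: 0.0
```

```bash
python3 door.py 2
python3 - <<'E'
from h import *
im,d=grab("scene","scd2"); t=np.load("pics/topd2.npz")["im"]
f=lambda c:np.clip(cv2.resize(c,(400,400),interpolation=cv2.INTER_CUBIC)*1.8,0,255).astype(np.uint8)
cv2.imwrite("pics/c3.png",np.hstack([f(t[160:300,140:280]),f(im[140:280,260:400])])[:,:,::-1])
E
```

```text
0.0 38 [-0.0029  0.0026  0.0067]
0.02 38 [-0.0017  0.0032  0.008 ]
0.04 39 [0.     0.0049 0.0099]
0.06 38 [0.0018 0.0068 0.0118]
0.08 36 [0.0039 0.0087 0.0131]
0.1 41 [0.0056 0.0104 0.0153]
0.12 36 [0.0075 0.0124 0.0166]
0.14 39 [0.0067 0.0119 0.017 ]
0.16 20 [0.0081 0.0131 0.0179]
```

View pics/c3.png

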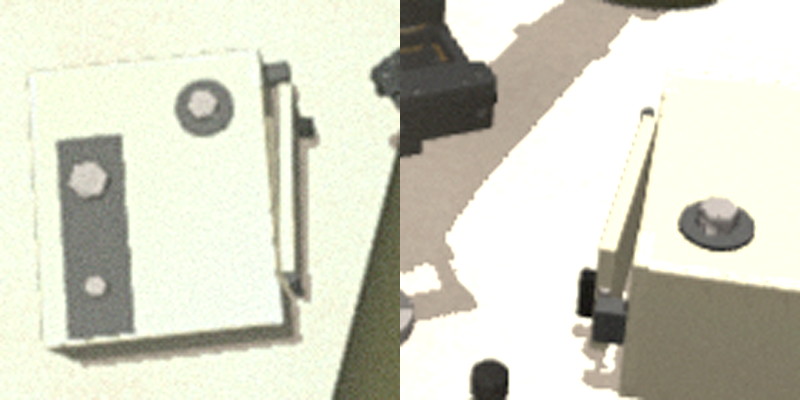

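The door still rests on the catch at about 0.075 rad: its top strip slopes outward at the free edge. I'll push again, further from the catch block, and go deeper.

Request:
step_arm(
  targets=[
    [0.5,3,-0.4,0,0,0,0],
    [0.5,3,-0.4,0,0,0,0],
    [0.5,3,0,0,0,0,0],
    [0.3,2,0,0,0,0,0],
    [0,1,0,0,0,0,0],
  ],
)

```text
time: 4.88
position: [0.5629, 0.036, 0.0876]
tool_rot: [-1.427, -2.799, -0.003]
ft_force: [0.0, 0.5, -0.5]
grip_width: 0.006
grip_force: 0.0
```

Request:
step_arm(
  targets=[
    [0,0.6,0,0,0,0,0],
    [0,0.6,0,0,0,0,0],
    [0,0.5,0,0,0,0,0],
    [0,0.4,0,0,0,0,0],
    [0,0.3,0,0,0,0,0],
  ],
)

```text
time: 5.3
position: [0.5623, 0.0501, 0.0877]
tool_rot: [1.437, 2.791, -0.008]
ft_force: [0.4, -10.9, 1.5]
grip_width: 0.006
grip_force: 5.5
```

Request:
step_arm(
  targets=[
    [0,0.3,0,0,0,0,0],
    [0,0.3,0,0,0,0,0],
    [0,0.3,0,0,0,0,0],
    [0,0,0,0,0,0,0],
    [0,0,0,0,0,0,0],
  ],
)

```text
time: 5.72
position: [0.5622, 0.0508, 0.0877]
tool_rot: [1.444, 2.784, -0.02]
ft_force: [-1.7, -20.6, 4.0]
grip_width: 0.004
grip_force: 9.8
```

Request:
step_arm(
  targets=[
    [0,0.3,0,0,0,0,0],
    [0,0.3,0,0,0,0,0],
    [0,0.3,0,0,0,0,0],
    [0,0,0,0,0,0,0],
    [0,0,0,0,0,0,0],
  ],
)

```text
time: 6.13
position: [0.5623, 0.0588, 0.0877]
tool_rot: [1.445, 2.783, -0.021]
ft_force: [-0.3, -21.0, 4.0]
grip_width: 0.001
grip_force: 10.5
```

It moved 8 mm inward, which looks like the snap. I'll back off, open the gripper and check.

Request:
step_arm(
  targets=[
    [0,-1.5,0,0,0,0,0],
    [0,-3,0.5,0,0,0,0],
    [0,-3,2,0,0,0,1],
    [0,-3.5,2,0,0,0,1],
    [0,-3.5,2,0,0,0,1],
  ],
)

```text
time: 6.55
position: [0.5617, -0.0742, 0.1533]
tool_rot: [-1.435, -2.794, 0.0]
ft_force: [0.8, -0.3, -0.6]
grip_width: 0.155
grip_force: 0.0
```

```bash
python3 door.py 3
```

```text
0.0 31 [-0.0028  0.0022  0.0066]
0.02 40 [-0.0039  0.0011  0.0062]
0.04 35 [-0.0042  0.002   0.0058]
0.06 39 [-0.0035  0.0017  0.0064]
0.08 36 [-0.0035  0.0013  0.0059]
0.1 38 [-0.004   0.0009  0.0058]
0.12 34 [-0.0031  0.0011  0.0055]
0.14 36 [-0.0033  0.0019  0.0063]
0.16 20 [-0.0043  0.0004  0.0056]
```

The door is shut, with no slope left. Now the medium socket.

Request:
step_arm(
  targets=[
    [-0.6,-3.6,0,0,0,0,1],
    [-0.6,-3.7,0,0,0,0,1],
    [0,0,-1.5,0,0,0,1],
    [0,0,-2,0,0,0,1],
    [0,0,-2,0,0,0,1],
  ],
)

```text
time: 7.02
position: [0.5504, -0.1471, 0.0977]
tool_rot: [1.439, 2.791, 0.002]
ft_force: [-0.1, 0.4, 1.0]
grip_width: 0.575
grip_force: 0.0
```

Request:
step_arm(
  targets=[
    [0,0,0,0,0,0,1],
    [0,0,0,0,0,0,1],
    [0,0,0,0,0,0,1],
    [0,0,0,0,0,0,1],
    [0,0,0,0,0,0,1],
  ],
)

```text
time: 7.43
position: [0.5513, -0.1453, 0.0989]
tool_rot: [1.433, 2.793, 0.002]
ft_force: [0.2, -0.6, 0.1]
grip_width: 0.942
grip_force: 0.0
```

Request:
step_arm(
  targets=[
    [-0.2,-0.2,-1,0,0,0,1],
    [0,0,-2,0,0,0,1],
    [0,0,-2,0,0,0,1],
    [0,0,-1,0,0,0,0.9],
    [0,0,-0.5,0,0,0,0.6],
  ],
  force=8,
)

```text
time: 7.85
position: [0.5469, -0.1469, 0.0307]
tool_rot: [-1.433, -2.793, 0.002]
ft_force: [-0.6, 1.0, 0.8]
grip_width: 0.916
grip_force: 0.0
```

Request:
step_arm(
  targets=[
    [0,0,0,0,0,0,0.1],
    [0,0,0,0,0,0,0.1],
    [0,0,0,0,0,0,0.1],
    [0,0,0,0,0,0,0.1],
    [0,0,0,0,0,0,0.1],
  ],
)

```text
time: 8.27
position: [0.549, -0.1473, 0.0334]
tool_rot: [1.433, 2.794, 0.001]
ft_force: [-0.3, -0.4, 0.5]
grip_width: 0.551
grip_force: 0.0
```

Request:
step_arm(
  targets=[
    [0,0,0,0,0,0,0.1],
    [0,0,0,0,0,0,0.1],
    [0,0,0,0,0,0,0.1],
    [0,0,0,0,0,0,0.1],
    [0,0,0,0,0,0,0.1],
  ],
)

```text
time: 8.68
position: [0.5482, -0.1472, 0.0326]
tool_rot: [-1.434, -2.795, 0.0]
ft_force: [-0.9, 0.8, 1.0]
grip_width: 0.25
grip_force: 8.0
```

Request:
step_arm(
  targets=[
    [0,0,0,0,0,0,0.65],
    [0,0,0,0,0,0,0.65],
    [0,0,0,0,0,0,0.65],
    [0,0,0,0,0,0,0.65],
    [0,0,0,0,0,5,0.65],
  ],
)

```text
time: 9.1
position: [0.5483, -0.1471, 0.0325]
tool_rot: [1.31, 2.855, -0.0]
ft_force: [0.0, 1.0, 0.4]
grip_width: 0.547
grip_force: 0.0
```

Request:
step_arm(
  targets=[
    [0,0,0,0,0,7,0.65],
    [0,0,0,0,0,7,0.65],
    [0,0,0,0,0,7,0.65],
    [0,0,0,0,0,7,0.65],
    [0,0,0,0,0,7,0.65],
  ],
)

```text
time: 9.52
position: [0.5483, -0.1471, 0.0325]
tool_rot: [-0.382, -3.118, -0.0]
ft_force: [-0.3, -0.1, -0.1]
grip_width: 0.648
grip_force: 0.0
```

Request:
step_arm(
  targets=[
    [0,0,0,0,0,7,0.65],
    [0,0,0,0,0,7,0.65],
    [0,0,0,0,0,7,0.65],
    [0,0,0,0,0,7,0.65],
    [0,0,0,0,0,7,0.65],
  ],
)

```text
time: 9.93
position: [0.5483, -0.1472, 0.0326]
tool_rot: [0.573, -3.089, -0.0]
ft_force: [0.2, 0.5, -1.0]
grip_width: 0.65
grip_force: 0.0
```

Request:
step_arm(
  targets=[
    [0,0,0,0,0,7,0.65],
    [0,0,0,0,0,7,0.65],
    [0,0,0,0,0,1,0.65],
    [0,0,0,0,0,0,0.65],
    [0,0,0,0,0,0,0.1],
  ],
)

```text
time: 10.35
position: [0.5483, -0.1473, 0.0326]
tool_rot: [0.958, -2.992, -0.0]
ft_force: [0.1, 0.2, -0.9]
grip_width: 0.624
grip_force: 0.0
```

Request:
step_arm(
  targets=[
    [0,0,0,0,0,0,0.1],
    [0,0,0,0,0,0,0.1],
    [0,0,0,0,0,0,0.1],
    [0,0,0,0,0,0,0.1],
    [0,0,0,0,0,0,0.1],
  ],
)

```text
time: 10.77
position: [0.5483, -0.1471, 0.0326]
tool_rot: [0.962, -2.991, -0.0]
ft_force: [0.7, 0.2, -0.2]
grip_width: 0.284
grip_force: 0.0
```

Request:
step_arm(
  targets=[
    [0,0,0,0,0,0,0.1],
    [0,0,0,0,0,0,0.1],
    [0,0,0,0,0,0,0.1],
    [0,0,0,0,0,0,0.1],
    [0,0,0,0,0,0,0.1],
  ],
  force=30,
)

```text
time: 11.18
position: [0.5483, -0.1471, 0.0326]
tool_rot: [-0.963, 2.99, 0.0]
ft_force: [-0.2, 0.3, 0.5]
grip_width: 0.249
grip_force: 30.0
```

Request:
step_arm(
  targets=[
    [0,0,2,0,0,0,0.1],
    [0,0,3.5,0,0,0,0.1],
    [0,0,4,0,0,0,0.1],
    [0,0,4,0,0,0,0.1],
    [0,0,2.7,0,0,0,0.1],
  ],
)

```text
time: 11.6
position: [0.5491, -0.1476, 0.1982]
tool_rot: [-0.961, 2.988, -0.002]
ft_force: [1.7, -0.5, -1.3]
grip_width: 0.252
grip_force: 30.0
```

Request:
step_arm(
  targets=[
    [0.4,2.6,0,0,0,0,0.1],
    [0.5,3.5,0,0,0,0,0.1],
    [0.6,3.8,0,0,0,0,0.1],
    [0.6,3.8,0,0,0,0,0.1],
    [0.6,3.8,0,0,0,-1.3,0.1],
  ],
)

```text
time: 12.02
position: [0.5749, 0.0293, 0.1943]
tool_rot: [0.927, -3.001, -0.0]
ft_force: [2.2, -0.5, -1.9]
grip_width: 0.253
grip_force: 30.0
```

Request:
step_arm(
  targets=[
    [0.6,3.8,0,0,0,0,0.1],
    [0.6,3.8,0,0,0,0,0.1],
    [0.4,2.6,0,0,0,0,0.1],
    [0.03,0.5,0,0,0,0,0.1],
    [0,0,0,0,0,0,0.1],
  ],
)

```text
time: 12.43
position: [0.5908, 0.1382, 0.1936]
tool_rot: [0.936, -2.997, -0.002]
ft_force: [0.4, -0.7, -1.6]
grip_width: 0.251
grip_force: 30.0
```

Request:
step_arm(
  targets=[
    [0,0,0,0,0,0,0.1],
    [0,0,0,0,0,0,0.1],
    [0,0,0,0,0,0,0.1],
    [0,0,0,0,0,0,0.1],
    [0,0,0,0,0,0,0.1],
  ],
)

```text
time: 12.85
position: [0.5918, 0.1336, 0.1947]
tool_rot: [-0.926, 3.002, -0.0]
ft_force: [0.8, -0.2, -1.8]
grip_width: 0.245
grip_force: 30.0
```

Run:
```python
from h import *
s=ctrl.get_state(); print(s["position"],s["tool_rot"],s["joint_positions"])
out=[]
for n in("top","scene"):
    im,d=grab(n,n+"s"); p=proj(n,[.5916,.1355,.15]).astype(int); print(n,p)
    out.append(np.clip(cv2.resize(im[p[1]-40:p[1]+40,p[0]-40:p[0]+40],(400,400),interpolation=cv2.INTER_CUBIC)*1.8,0,255).astype(np.uint8))
cv2.imwrite("pics/c4.png",np.hstack(out)[:,:,::-1])
```

```text
[0.59175103 0.1336067  0.1947491 ] [-9.25728299e-01  3.00186027e+00 -1.10887579e-04] [-0.39866224  0.24158144  0.15693337  1.60999277 -0.03883233  1.29283711
  1.93349595]
top [209 194]
scene [372 205]
```

View pics/c4.png

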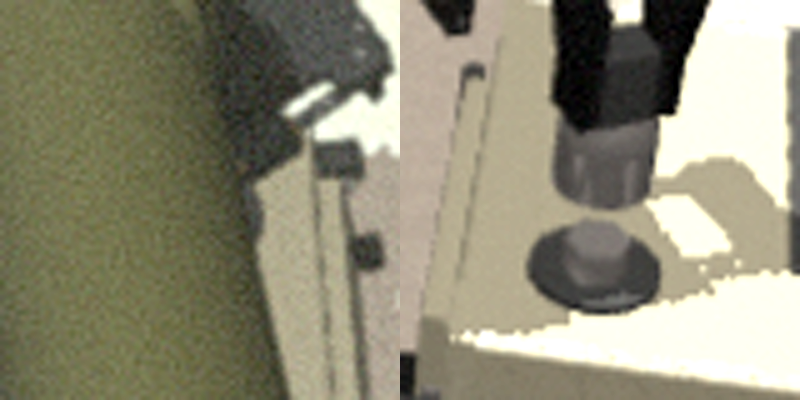

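The scene view shows the socket above the bolt (rim centre about (603,190), bolt about (599,240) in the crop), so it is well aligned sideways. Now descending.

Request:
step_arm(
  targets=[
    [0,0.2,-0.8,0,0,0,0.1],
    [0,0,-0.8,0,0,0,0.1],
    [0,0,-0.2,0,0,0,0.1],
    [0,0,0,0,0,0,0.1],
    [0,0,0,0,0,0,0.1],
  ],
)

```text
time: 13.37
position: [0.5913, 0.1368, 0.176]
tool_rot: [0.929, -3.0, -0.0]
ft_force: [0.0, -0.4, -0.8]
grip_width: 0.25
grip_force: 30.0
```

Request:
step_arm(
  targets=[
    [0,0,-0.2,0,0,0,0.1],
    [0,0,-0.2,0,0,0,0.1],
    [0,0,-0.2,0,0,0,0.1],
    [0,0,-0.2,0,0,0,0.1],
    [0,0,0,0,0,0,0.1],
  ],
)

```text
time: 13.78
position: [0.592, 0.1368, 0.1685]
tool_rot: [-0.928, 3.0, -0.0]
ft_force: [0.6, 0.4, -1.2]
grip_width: 0.254
grip_force: 30.0
```

Request:
step_arm(
  targets=[
    [0,-0.1,-0.1,0,0,0,0.1],
    [0,0,-0.2,0,0,0,0.1],
    [0,0,-0.2,0,0,0,0.1],
    [0,0,-0.2,0,0,0,0.1],
    [0,0,0,0,0,0,0.1],
  ],
)

```text
time: 14.2
position: [0.5928, 0.1362, 0.1618]
tool_rot: [-0.928, 2.998, -0.0]
ft_force: [5.1, 0.7, -3.0]
grip_width: 0.253
grip_force: 30.0
```

It is going on: the rim is about 9 mm below the bolt top, with only a small side force. Continuing.

Request:
step_arm(
  targets=[
    [0.1,0,-0.2,0,0,0,0.1],
    [0,0,-0.2,0,0,0,0.1],
    [0,0,-0.1,0,0,0,0.1],
    [0,0,-0.1,0,0,0,0.1],
    [0,0,0,0,0,0,0.1],
  ],
)

```text
time: 14.62
position: [0.5931, 0.1362, 0.1566]
tool_rot: [-0.928, 3.0, 0.001]
ft_force: [2.7, 1.5, 4.4]
grip_width: 0.248
grip_force: 30.0
```

Request:
step_arm(
  targets=[
    [0,0,-0.1,0,0,0,0.1],
    [0,0,-0.1,0,0,0,0.1],
    [0,0,0,0,0,0,0.1],
    [0,0,0,0,0,0,0.1],
    [0,0,0,0,0,0,0.1],
  ],
)

```text
time: 15.03
position: [0.5931, 0.1363, 0.1565]
tool_rot: [-0.928, 2.999, 0.001]
ft_force: [-1.4, 1.3, 12.8]
grip_width: 0.249
grip_force: 30.0
```

Run:
```python
from h import *
im,d=grab("scene","fin"); C=cloud("scene",d); z=C[...,2]
m=(z>.1)&(z<.11)&(C[...,1]>.03)&(C[...,1]<.09)&(C[...,0]>.43)&(C[...,0]<.62)
print(m.sum())
for nm,x,y in(("large",.526,-.253),("small",.476,-.348)):
    w=(np.hypot(C[...,0]-x,C[...,1]-y)<.03)&(z>.04); print(nm,w.sum(),C[w].mean(0).round(3))
cv2.imwrite("pics/c5.png",np.clip(cv2.resize(im[100:310,120:400],(800,600))*1.8,0,255)[:,:,::-1])
```

```text
251
large 134 [ 0.529 -0.252  0.055]
small 134 [ 0.478 -0.347  0.054][ WARN:0@1.750] global loadsave.cpp:1063 imwrite_ Unsupported depth image for selected encoder is fallbacked to CV_8U.
```

View pics/c5.png

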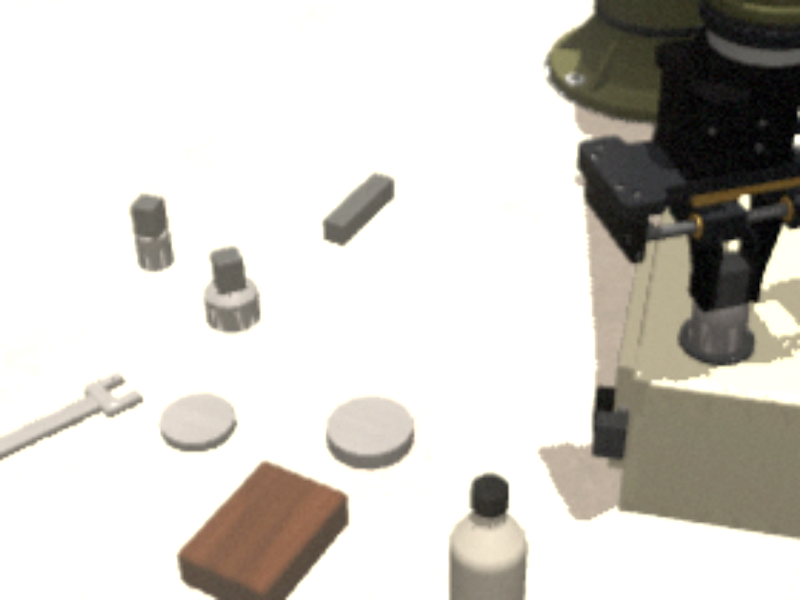

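The picture shows the socket down on the boss at (716,345), the door flush, and the other two sockets upright at (152,235) and (231,295). The socket seats firmly, stopping at z = 0.1565 with 13 N of contact force.

```bash
python3 -c "
from bench import ctrl
print(ctrl.close_job())"
```

```text
the job is handed in; nothing more can be done
None
```

I pushed the door shut on its catch and seated the medium socket on the lock bolt, still gripped at 30 N with its rim on the boss; the other two sockets stand upright where they were, and I handed the job in (no verdict came back).

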